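Seat the knurled bayonet cap on its fixture and hold it home

TASK

Pick the knurled steel cap out of the parts tray, set it open side down over the spigot of the seating fixture, and turn it under light pressure until its hidden keyways drop over the lugs. Then push it fully home, flush on the flange against the spring plunger, and finish while still gripping it and holding it down: do not let go. Leave everything else on the bench where it is.

Things in the scene. Friction and masses are not known exactly. Their poses are not given: they have to be found in the camera images.
- cap: Work piece: steel cap with knurled side and closed flat top, 56 mm diameter, 40 mm high, about 0.3 kg; largest of the three parts in the tray, the only knurled one. It stands open side down. Origin: centre of its lower rim, z up its axis.
- cap_bore (a point): Point on the cap's axis 6 mm above its rim, where the inner liner begins: below it a plain skirt of 48 mm bore, above it 37 mm bore up to the ceiling 32 mm above the rim. Three keyways 9 mm wide, open downwards, cut the liner full height, at 0, 120 and 240 degrees from the cap's x axis; hidden from outside.
- tray: Shallow sheet-steel tray, 200 x 320 mm, fixed, floor 4 mm thick, rim 12 mm high. Cap, roller and spacer stand on its floor in a row along its long (own y) axis, about 95 mm apart, in any order. Origin: centre of its underside. It may lie left or right of the fixture.
- fixture: Seating fixture, fixed: dark steel block 130 x 130 x 22 mm, on it a flange of 80 mm diameter with its top 30 mm above the bench, and in the middle an upright spigot of 33 mm diameter, 28 mm tall above the flange, its top 3 mm tapered. Origin: centre of the underside.
- seat (a point): Centre of the flange's top, on the spigot's axis, 30 mm above the bench. With the cap home its origin lies here. If the cap is turned on hard after its keyways have caught on the lugs it binds part-way down; turning back a few degrees frees it.
- lug_level (a point): Point on the spigot's axis 15 mm above the flange, level with the centres of three round lugs (6 mm thick, 120 degrees apart, out to 21.8 mm from the axis). Their angle differs every time and is not told by any pose. At a wrong angle the cap rests on them, rim 12 mm above the flange; turned either way, within 120 degrees, it can sink those 12 mm.
- plunger (a joint): How far the spring plunger is pushed in, m. It is a brass pin of 12 mm diameter that stands 12 mm proud of the spigot's top, on the axis, travel 10 mm. It starts moving at about 5 N and is 8 mm in at about 10 N, which is when the cap is home; it lifts the cap again by 8 mm if the cap is not held down. 0 = out.
- roller: Bystander in the tray: smooth black rubber stepped roller, 34 mm diameter, 30 mm high. Origin: centre of its underside.
- spacer: Bystander in the tray: plain aluminium ring, 42 mm diameter, 14 mm high. Origin: centre of its underside.
- foot: Bystander on the bench behind tray and fixture: black plastic foot with a 22 mm stem, 40 mm diameter, 30 mm high. Origin: centre of its underside.
There are look-alikes about, which are no part of the job. Several things have the shape of the cap; the one meant has the colours described above.

How it is judged:
By the outcome, as a careful person would: the job done as asked, in the order asked, and still so for the second after the job is handed in, while the arm keeps its last pose, push and grip.
It also fails if it takes over 64 s, if anything falls off the work surface, if the arm or the gripper's body presses on something with over 40 N, if the wrist force passes 120 N, or if a joint passes its speed limit or range.

ROBOT

A 6-joint arm with a two-finger parallel gripper is mounted at the origin on the work surface. World frame = base frame: x ahead of the robot, y to its left, z up, the work surface at z = 0. Lengths are in m, angles in degrees, forces in N, time in s.
With the tool pointing down it reaches from about 0.35 to 0.8 m from the base axis. Payload 7.3 kg.
Tool frame: the origin (TCP) lies between the finger pads; the fingertips stand 25 mm ahead of it and the grasp point (between the pads) lies 6 mm ahead of it; z points along the fingers, y is the line along which they close (so a half turn about z gives the same grasp; the last joint's range is limited). The gripper opens to 85 mm and grips with 20 to 120 N. Pads are 22 mm wide; open, the fingers measure 114 mm over their backs; the gripper's body (76 mm by 85 mm) begins 54 mm behind the grasp point. The pads swing forward as they close: fully open they stand 13 mm farther back than shut.
Start: joints at [-84.683, 19.595, 87.324, -0, 73.075, -8.365], TCP at [0.124, -0.51, 0.256] pointing down, gripper open.
Joint ranges: [-145.02, 145.02], [-44.19, 115.74], [2.07, 154.8], [-57.11, 237.11], [16.16, 152.29], [-177.93, 177.93]. Speed limits (degrees/s): [147.25, 147.25, 180, 180, 180, 180].

INTERFACE

Orientations are given as a 3x3 rotation matrix whose columns are the frame's x, y, z axes.
In Python, from plant import robot gives the robot as it stands. Calls block until the motion is done:
- robot.move_pose(position, orientation): joint-space move of the TCP to a pose.
- robot.move_linear(position, speed=0.15, rot=None, stop_force=None): straight line of the TCP; rot=None keeps the orientation; speed is the mean speed in m/s. With stop_force (N) it stops when the force on the tool has changed by that much, and returns True; else False.
- robot.move_j(angles): joint-space move.
- robot.set_gripper(opening, squeeze=None): finger opening in m; squeeze is the grip in N (None keeps the last); returns when the fingers have stopped.
- robot.pause(seconds).
- robot.ik(position, orientation): joint angles nearest the present ones, or None.
- robot.observe(): the state.
- robot.snapshot(name): name is "scene" or "top" or "wrist"; returns a dict with "color" (420x560x3 uint8, red, green, blue), "fx", "fy", "cx", "cy" (pixels), "dist_coeffs" ([k1, k2, p1, p2, k3] as OpenCV has them; the pictures are not rectified), "xyz" and "orientation" of the camera in the world. Camera axes: x right, y up, looking along -z (the intrinsics and any distortion apply to the point x, -y, -z); pixel columns grow to the right and rows downward; lengths in m; the calibration is good to about 2 mm. A picture is of the moment at which its call begins. There is no depth.
A pose or a line that the arm cannot do raises robot.Unreachable and nothing moves.
- robot.sign_off(): hands the job in; it is judged then, once.
The state is a dict: "time": time; "joint_positions": joint angles; "qvel": joint speeds; "joint_torque": joint torques, N m; "tcp_pos": TCP position; "tcp_rot": TCP orientation; "force": force on the tool from outside, world axes, zero at the start; "moment": the same for the moment, N m; "opening": finger opening in m; "gripper_force": force on a finger pad.
Only numpy, scipy, OpenCV 4.12 (cv2) and the standard library are available. Lean on these libraries where they do the work, as an engineer would, in place of code of your own. Each camera call takes 0.05 s, during which the arm holds its last target. There are 200 camera calls.

## Working session

There is one attempt and no reset: what is moved stays moved. The work goes in short steps, each a Python script; the robot and the scene stay as the last script left them, time stands still between calls to the robot, and variables do not carry over. Pictures are saved under pics/ and viewed, at most 10 in all, crops included, and the job is handed in when it is done.

```bash
ls; mkdir -p pics; python3 - <<'E'
from plant import robot
import cv2,numpy as np
o=robot.observe(); print(o['time'],o['tcp_pos'],np.round(o['tcp_rot'],3).tolist(),o['force'],o['opening'])
for n in("scene","top"):
    s=robot.snapshot(n); cv2.imwrite(f"pics/{n}0.png",s["color"][:,:,::-1])
    print(n,[s[k] for k in("fx","fy","cx","cy","dist_coeffs","xyz")],np.round(s["orientation"],3).tolist())
E
```

```text
pics
0.0 [ 0.12415179 -0.50973726  0.25560685] [[0.972, 0.236, -0.0], [0.236, -0.972, 0.002], [0.0, -0.002, -1.0]] [-0.62342733 -0.30587793  0.06474129] 0.0852101793401463
scene [385.4279240250506, 385.4279240250506, 284.0450798301372, 199.6949717896139, array([-0.04352056,  0.        ,  0.        ,  0.        ,  0.        ]), array([ 0.92007906, -0.35766865,  0.65750324])] [[0.788, -0.473, 0.395], [0.616, 0.604, -0.506], [0.001, 0.642, 0.767]]
top [394.11057019124, 394.11057019124, 278.43809624097804, 211.02433568945187, array([-0.07641917,  0.        ,  0.        ,  0.        ,  0.        ]), array([0.52527215, 0.02563305, 1.00969634])] [[-0.002, 0.994, -0.108], [-1.0, -0.003, -0.003], [-0.003, 0.108, 0.994]]
```

View pics/top0.png

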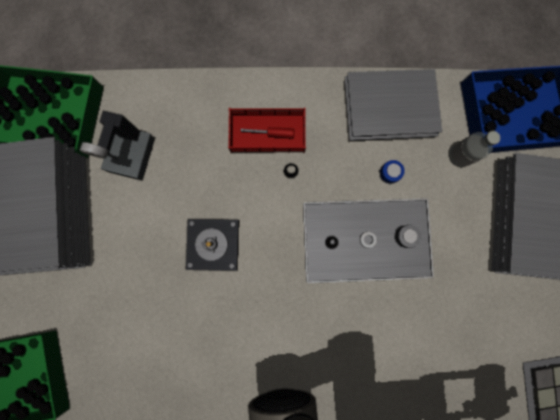

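View pics/scene0.png

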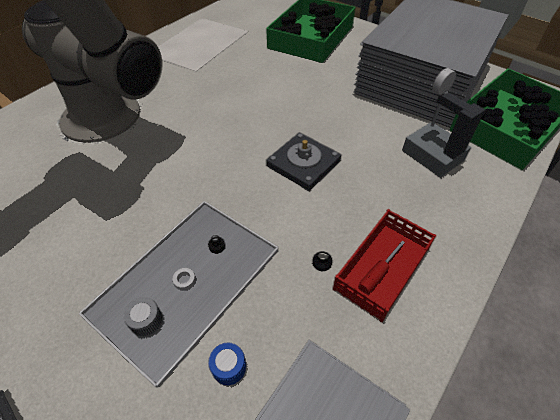

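The top view shows four things that could be taken for the cap. They are the grey cap in the tray (407,236), the blue look-alike outside it (392,171), the spacer (368,240) and the roller (332,242). I choose (407,236): it is in the tray, steel, and the largest of the three parts. The fixture is at (212,244), with the plunger at its centre. Next I'll get rough positions and take a close wrist view.

```bash
cat > h.py <<'E'
from plant import robot
import cv2,numpy as np
def ray(s,uv):
    K=np.array([[s['fx'],0,s['cx']],[0,s['fy'],s['cy']],[0,0,1]])
    p=cv2.undistortPoints(np.array([[uv]],float),K,np.array(s['dist_coeffs']))[0,0]
    return np.array(s['xyz']),np.array(s['orientation'])@np.array([p[0],-p[1],-1.])
def onplane(s,uv,z):
    o,d=ray(s,uv); return o+d*(z-o[2])/d[2]
def proj(s,P):
    c=np.array(s['orientation']).T@(np.array(P)-s['xyz']); c=c*[1,-1,-1]
    K=np.array([[s['fx'],0,s['cx']],[0,s['fy'],s['cy']],[0,0,1]])
    return cv2.projectPoints(c[None,None],np.zeros(3),np.zeros(3),K,np.array(s['dist_coeffs']))[0].ravel()
def down(a):  # tool y axis at angle a (deg) in world
    a=np.radians(a); y=np.array([np.cos(a),np.sin(a),0]); z=np.array([0,0,-1.]); return np.c_[np.cross(y,z),y,z]
E
python3 - <<'E'
from h import *
s=robot.snapshot("top")
for n,uv,z in(("cap",(408,235),.044),("fix",(212,244),.03),("roller",(332,242),.03),("spacer",(368,240),.018),("blue",(392,170),.04),("foot",(291,170),.03)): print(n,onplane(s,uv,z).round(3))
c=onplane(s,(408,235),.044)
o=robot.observe()
a=np.degrees(np.arctan2(o['tcp_rot'][1][1],o['tcp_rot'][0][1]));print("yaw",a)
w=robot.snapshot("wrist");R=np.array(o['tcp_rot']);print("cam in tcp",R.T@(w['xyz']-o['tcp_pos']),(R.T@w['orientation']).round(3).tolist(),w['fx'])
for b in(0,90,-90,60,-60,-120):
    for p in((c[0],c[1],.05),(*onplane(s,(212,244),.03)[:2],.09)):
        q=robot.ik(p,down(b)); print(b,None if q is None else np.round(q,0))
E
```

```text
cap [ 0.57  -0.291  0.044]
fix [0.55  0.193 0.03 ]
roller [ 0.554 -0.105  0.03 ]
spacer [ 0.559 -0.197  0.018]
blue [ 0.734 -0.258  0.04 ]
foot [ 0.737 -0.004  0.03 ]
yaw -76.31826206994329
cam in tcp [ 0.08039231 -0.00181135 -0.11743988] [[-0.0, 0.949, 0.315], [1.0, 0.001, -0.001], [-0.001, 0.315, -0.949]] 351.3857724462105
0 [-34.  43.  81.  -0.  56. -34.]
0 [12. 36. 90. -0. 55. 12.]
90 [ -34.   43.   81.   -0.   56. -124.]
90 [ 12.  36.  90.  -0.  55. -78.]
-90 [-34.  43.  81.  -0.  56.  56.]
-90 [ 12.  36.  90.  -0.  55. 102.]
60 [-34.  43.  81.  -0.  56. -94.]
60 [ 12.  36.  90.  -0.  55. -48.]
-60 [-34.  43.  81.  -0.  56.  26.]
-60 [12. 36. 90. -0. 55. 72.]
-120 [-34.  43.  81.  -0.  56.  86.]
-120 [ 12.  36.  90.  -0.  55. 132.]
```

```bash
python3 - <<'E'
from h import *
import pickle
R=down(0); S={}
for n,p in(("fix",(.55,.193,.20)),("cap",(.57,-.291,.19))):
    robot.move_pose(p,R); robot.pause(.3); s=robot.snapshot("wrist"); S[n]=s
    print(n,robot.observe()['time'],proj(s,(p[0],p[1],.04)))
pickle.dump(S,open("S.pkl","wb"))
cv2.imwrite("pics/w1.png",np.vstack([cv2.resize(S[n]['color'][60:420,:,::-1],None,fx=.83,fy=.83) for n in S]))
E
```

```text
fix 3.45 [278.31876522 194.13359136]
cap 5.5667 [278.12519899 198.757837  ]
```

View pics/w1.png

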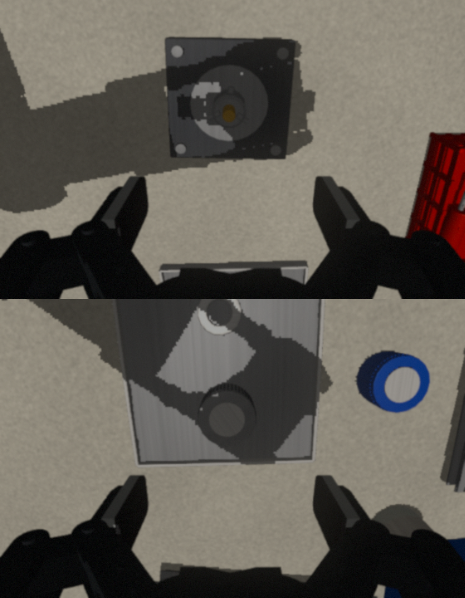

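The upper half shows the fixture: flange about (229,103), brass pin (229,113), four bolts around them. The lower half shows the shaded cap, its top disc near (226,419), with the blue look-alike outside the tray at (403,381). I'll make a brightened close crop for confirmation and measurement.

```bash
python3 - <<'E'
from h import *
import pickle
S=pickle.load(open("S.pkl","rb")); out=[]
for n,(u,v) in(("fix",(276,180)),("cap",(272,205))):
    c=S[n]['color'][v-85:v+85,u-85:u+85,::-1].astype(float)
    c=np.clip(255*(c/200)**.55,0,255).astype(np.uint8); out.append(cv2.resize(c,(400,400),interpolation=cv2.INTER_CUBIC))
cv2.imwrite("pics/c1.png",np.hstack(out))
E
```

```text
(no output)
```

View pics/c1.png

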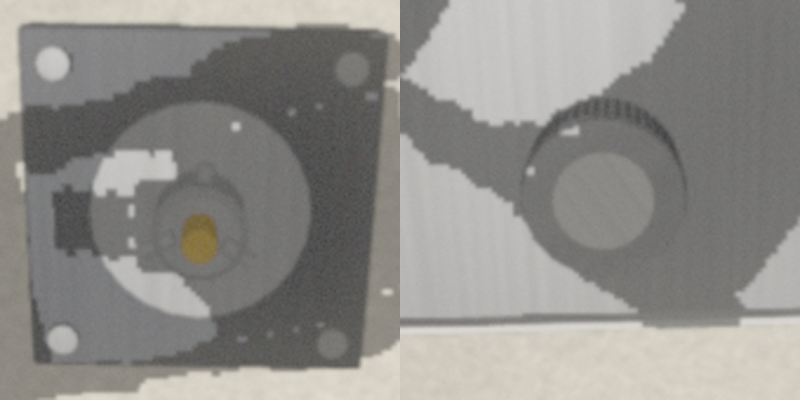

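The crop shows a knurled side with a steel top disc centred at (603,201), so the choice is confirmed. The flange is centred near (201,210) and the pin tip near (200,247), and faint lugs show. Now to turn these into positions, with several features as cross-checks.

```bash
python3 - <<'E'
from h import *
import pickle
S=pickle.load(open("S.pkl","rb")); k=170/400
f=lambda n,x,y,z:onplane(S[n],(x*k+{'fix':191,'cap':187}[n]-.5+.5*k, y*k+{'fix':95,'cap':120}[n]-.5+.5*k),z)
for nm,L,z in(("flange",[(90,212),(312,208),(201,100),(201,319)],.03),("bolts",[(52,63),(332,344),(352,69),(62,339)],.023),):
    P=np.array([f('fix',*p,z) for p in L]); print(nm,P[:,:2].round(4).tolist(),"mean",P.mean(0).round(4),"diam",np.linalg.norm(P[0]-P[1]).round(4),np.linalg.norm(P[2]-P[3]).round(4))
print("pin",f('fix',200,250,.070).round(4))
P=np.array([f('cap',*p,.044) for p in[(152,201),(254,201),(203,151),(203,250)]]);print("cap disc",P.mean(0).round(4),np.ptp(P,0).round(4))
P=np.array([f('cap',*p,.044) for p in[(520,195),(687,200)]]-np.array([0,0,0]) if 0 else [f('cap',120,198,.04),f('cap',287,198,.04)]);print("cap LR",P.round(4).tolist())
E
```

```text
flange [[0.5083, 0.1983], [0.5881, 0.1997], [0.5483, 0.2382], [0.5481, 0.1568]] mean [0.5482 0.1982 0.03  ] diam 0.0798 0.0814
bolts [[0.4962, 0.2503], [0.599, 0.1433], [0.6011, 0.2481], [0.4941, 0.1455]] mean [0.5476 0.1968 0.023 ] diam 0.1484 0.1483
pin [0.548  0.1966 0.07  ]
cap disc [ 0.5659 -0.2951  0.044 ] [0.0343 0.035  0.    ]
cap LR [[0.5376, -0.2953, 0.04], [0.5945, -0.2953, 0.04]]
```

Sizes check out: flange 80 mm, bolt diagonals equal, cap disc concentric. That puts the seat at (0.548, 0.197) and the cap at (0.566, -0.295). Now grasp, lift and look.

```bash
python3 - <<'E'
from h import *
R=down(0); c=(.566,-.295); f=(.548,.197)
robot.move_linear((*c,.10)); 
print(robot.move_linear((*c,.035),speed=.08,stop_force=8))
robot.set_gripper(.05,squeeze=90); o=robot.observe(); print(o['opening'],o['gripper_force'],o['tcp_pos'],o['force'])
robot.move_linear((*c,.16),speed=.15)
robot.move_pose((*f,.16),R); robot.pause(.3)
s=robot.snapshot("wrist"); t=robot.snapshot("scene")
o=robot.observe(); print(o['time'],o['opening'],o['gripper_force'],o['tcp_pos'],o['force'],o['moment'])
cv2.imwrite("pics/g1.png",np.hstack([s['color'][100:400,100:460,::-1],t['color'][20:320,200:560,::-1]]))
E
```

```text
False
0.054549768091823346 95.16133546829224 [ 0.56660431 -0.29535884  0.03630944] [-0.83891986  0.60705876  6.59165386]
10.85 0.05425902997614193 95.06484389305115 [0.54812288 0.19669403 0.16000631] [-0.11956485  0.26808642 -2.62348194] [ 0.03436805  0.01672704 -0.02327786]
```

View pics/g1.png

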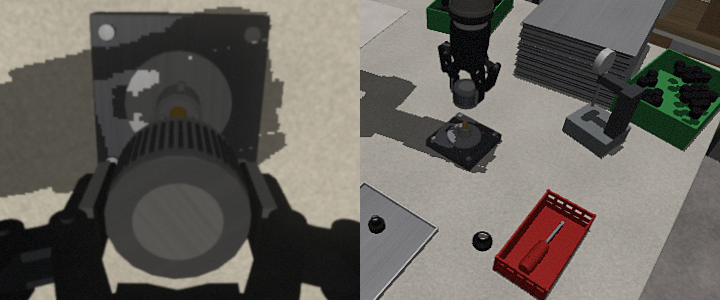

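The cap is held level between the fingers, top disc at about (178,221) in the left crop. The tray's other parts and the foot are undisturbed. I'll check its offset in the hand, then descend onto the lugs.

```bash
python3 - <<'E'
from h import *
s=robot.snapshot("wrist"); P=onplane(s,(278,321),.168); o=robot.observe(); print("in hand",P.round(4),o['tcp_pos'])
f=(.548,.197)
robot.move_linear((*f,.098),speed=.15)
hit=robot.move_linear((*f,.070),speed=.03,stop_force=8)
o=robot.observe(); print(hit,o['time'],o['tcp_pos'].round(4),"rim",o['tcp_pos'][2]-.0323,o['force'].round(1),o['moment'].round(2))
E
```

```text
in hand [0.5474 0.1978 0.168 ] [0.54806585 0.19680457 0.15998597]
True 12.225 [0.5478 0.197  0.0739] rim 0.04163094381398267 [-1.   0.3  5.6] [-0.02  0.19 -0.02]
```

The cap is on the lugs: rim at 41.6 mm, expected 42. Now I'll turn it in small steps at about 8 N, watching for it to sink.

```bash
cat > turn.py <<'E'
from h import *
import sys
f=(.548,.197)
def st():
    o=robot.observe(); return o['time'],o['tcp_pos'][2],o['force'][2],o['moment'][2],o['opening']
def turn(a0,a1,step,zc,F=9.,zdrop=.0725,tmax=45):
    a=a0
    while abs(a1-a)>1e-6:
        a=a+np.clip(a1-a,-step,step)
        robot.move_linear((*f,zc),rot=down(a),speed=.05)
        t,z,Fz,Mz,_=st(); print(f"a{a:.0f} t{t:.2f} zc{zc*1e3:.1f} z{z*1e3:.2f} Fz{Fz:.1f} Mz{Mz:.2f}")
        if z<zdrop: return a,zc
        if t>tmax or abs(Mz)>1.5: break
        zc+=np.clip((Fz-F)*5e-5,-4e-4,4e-4)
    return None,zc
if __name__=="__main__":
    print(turn(0,float(sys.argv[1]),3,.0732))
E
python3 turn.py 12
```

```text
a3 t12.47 zc73.2 z73.97 Fz4.1 Mz0.09
a6 t12.72 zc73.0 z73.69 Fz5.9 Mz0.14
a9 t12.97 zc72.8 z72.98 Fz3.7 Mz0.23
a12 t13.22 zc72.5 z72.20 Fz-0.9 Mz0.17
(np.float64(12.0), np.float64(0.07253508119650073))
```

It may already be sinking, as the force has fallen away. I'll try a gentle push straight down.

```bash
python3 - <<'E'
from turn import *
h=robot.move_linear((*f,.0655),speed=.03,stop_force=10); print(h,np.round(st(),4), robot.observe()['moment'].round(2))
E
```

```text
True [ 13.4333   0.0698 -10.1087   0.7252   0.0545] [ 0.26 -0.82  0.73]
```

```bash
python3 - <<'E'
from turn import *
robot.pause(.2); o=robot.observe(); print(np.round(st(),4),o['force'].round(1),o['moment'].round(2),o['tcp_pos'].round(4))
z=o['tcp_pos'][2]
h=robot.move_linear((*f,z-.003),speed=.02,stop_force=15);robot.pause(.2); o=robot.observe();print(h,np.round(st(),4),o['force'].round(1),o['moment'].round(2))
E
```

```text
[ 13.6333   0.0693 -11.8736   0.7343   0.0544] [  5.5   1.8 -11.9] [ 0.25 -0.9   0.73] [0.5484 0.1971 0.0693]
True [14.0417  0.0688  5.527   0.6949  0.0541] [-1.1 -0.2  5.5] [-0.02  0.14  0.69]
```

The keyways have caught and the cap has sunk to about 6.5 mm above home, but the +0.7 N·m moment shows it wound on too far. I'll turn back in small steps until the moment vanishes, then push.

```bash
python3 - <<'E'
from turn import *
zc=.0680
for a in(11,10,9,8,7,6,5):
    robot.move_linear((*f,zc),rot=down(a),speed=.05); robot.pause(.1); o=robot.observe()
    print(a,np.round(st(),4),o['force'].round(1),o['moment'].round(2))
    if abs(o['moment'][2])<.12: break
h=robot.move_linear((*f,.0645),speed=.02,stop_force=18); robot.pause(.2); o=robot.observe(); print(h,np.round(st(),4),o['force'].round(1),o['moment'].round(2))
E
```

```text
11 [14.3917  0.0688  4.4146  1.1079  0.0545] [0.9 0.5 4.4] [ 0.01 -0.01  1.11]
10 [14.7417  0.0688  5.3477  1.4917  0.0542] [0.3 0.2 5.3] [ 0.06 -0.07  1.49]
9 [15.0917  0.0689  4.4084  1.804   0.0542] [0.3 0.  4.4] [-0.05 -0.09  1.8 ]
8 [15.4417  0.0689  5.5191  2.1298  0.0546] [0.8 0.6 5.5] [-0.04 -0.15  2.13]
7 [15.7917  0.0689  6.0291  2.4562  0.0544] [-0.1 -0.7  6. ] [ 0.06 -0.02  2.46]
6 [16.1417  0.0689  6.0353  2.4368  0.0544] [ 1.5 -2.6  6. ] [-0.41 -0.16  2.44]
5 [16.4917  0.069   6.2295  2.815   0.0544] [ 0.5 -1.3  6.2] [-0.45 -0.18  2.82]
True [16.9     0.0689  5.7681  2.5148  0.0542] [-1.3 -0.4  5.8] [-0.02  0.16  2.51]
```

Turning minus raises the resistance, so the lugs bear on the other keyway flank. I'll turn plus until the moment vanishes.

```bash
python3 - <<'E'
from turn import *
zc=.0683
for a in(7,9,11,12,13,14,15,16):
    robot.move_linear((*f,zc),rot=down(a),speed=.05); robot.pause(.05); o=robot.observe()
    print(a,np.round(st(),4),o['force'].round(1),o['moment'].round(2))
    if o['moment'][2]<.1: break
E
```

```text
7 [17.2     0.0689  5.6368  2.2177  0.0542] [ 1.7 -3.4  5.6] [-0.54 -0.3   2.22]
9 [17.5     0.0688  5.3821  1.5583  0.0544] [ 2.5 -2.5  5.4] [-0.58 -0.29  1.56]
11 [17.8     0.0685  4.1432  0.7484  0.0545] [ 2.1 -4.3  4.1] [-0.6  -0.45  0.75]
12 [18.1     0.0685  5.737   0.3091  0.0544] [ 2.9 -3.7  5.7] [-0.62 -0.47  0.31]
13 [18.4     0.0684  3.9194  0.0703  0.0546] [ 3.8 -3.5  3.9] [-0.69 -0.54  0.07]
```

```bash
python3 - <<'E'
from turn import *
def p(m): o=robot.observe(); print(m,np.round(st(),4),o['force'].round(1),o['moment'].round(2))
h=robot.move_linear((*f,.0640),speed=.02,stop_force=15); p(h)
if robot.observe()['tcp_pos'][2]>.066:
  zc=robot.observe()['tcp_pos'][2]-.0012
  for a in(14,15,16,17):
    robot.move_linear((*f,zc),rot=down(a),speed=.05); robot.pause(.05); p(a)
    if robot.observe()['moment'][2]<-.6: break
E
```

```text
False [18.7667  0.064   4.1246  0.0271  0.0546] [ 3.5 -3.2  4.1] [-0.64 -0.58  0.03]
```

It came free and went down. Push home until the flange stops it.

```bash
python3 - <<'E'
from turn import *
def p(m): o=robot.observe(); print(m,np.round(st(),4),o['force'].round(1),o['moment'].round(2))
for z in(.063,.062,.061,.060,.059):
    h=robot.move_linear((*f,z),speed=.02,stop_force=18); p(h)
    if h or robot.observe()['force'][2]>22: break
robot.pause(.3); p("settled")
s=robot.snapshot("wrist"); t=robot.snapshot("scene")
cv2.imwrite("pics/h1.png",np.hstack([s['color'][120:400,100:460,::-1],cv2.resize(t['color'][100:193,245:365,::-1],(360,280),interpolation=cv2.INTER_CUBIC)]))
E
```

```text
False [19.0167  0.0632  4.1272  0.1433  0.0546] [ 3.3 -4.3  4.1] [-0.68 -0.53  0.14]
False [19.2667  0.0625  7.1537  0.117   0.0539] [ 2.2 -4.   7.2] [-0.74 -0.37  0.12]
False [19.5167  0.0624 14.7585  0.0633  0.0547] [ 0.2 -3.8 14.8] [-0.86  0.03  0.06]
False [19.7667  0.0623 20.9799  0.1039  0.0545] [-2.9 -4.5 21. ] [-1.01  0.5   0.1 ]
False [2.00167e+01 6.22000e-02 2.87329e+01 2.23000e-02 5.42000e-02] [-5.3 -6.1 28.7] [-1.18  0.92  0.02]
settled [ 2.03167e+01  6.22000e-02  2.90407e+01 -3.30000e-03  5.46000e-02] [-5.3 -5.8 29. ] [-1.22  1.03 -0.  ]
```

View pics/h1.png

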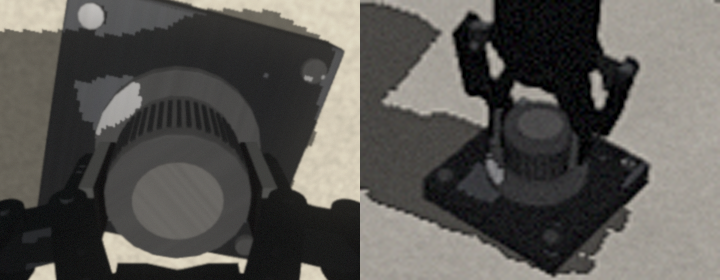

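The cap sits on the flange, held between the fingers. The tips are clear of the flange, and the right crop shows the cap upright at (535,145). It came to a hard stop at TCP z 62.2 mm, where home is expected at 62.3 mm, and has sunk 11.7 mm from the lugs. The push is a steady 29 N with no twist, so I'm handing in.

```bash
python3 - <<'E'
from turn import *
print(np.round(st(),4)); print(robot.sign_off())
E
```

```text
[20.4167  0.0623 28.8654  0.0519  0.0544]
the job is handed in; nothing more can be done
None
```

The job is handed in: the cap is keyed over the lugs, flush on the flange, and still gripped and held down with about 29 N, at 20.4 s on the robot's clock; it bound once part-way, with the twist reaching 2.8 N·m, and turning it a few degrees freed it.

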